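# Feed one ball bearing and slide it onto the inspection sheet

### The arm

A 6-joint arm with a two-finger parallel gripper is mounted at the origin on the work surface. World frame = base frame: x ahead of the robot, y to its left, z up, the work surface at z = 0. Lengths are in m, angles in rad, forces in N, time in s.
With the tool pointing down it reaches from about 0.325 to 0.775 m from the base axis. Payload 9.3 kg.
Tool frame: the origin (TCP) lies at the very end of the fingers, on their centre line; the grasp point (between the pads) lies arm.grasp_offset behind it (arm.grasp_offset is the distance from the TCP to the grasp point, in m); z points along the fingers, y is the direction in which the jaws open and shut (so a half turn about z gives the same grasp; the last joint's range is limited). The gripper opens to 85 mm and grips with 20 to 120 N. Pads are 22 mm wide; open, the fingers measure 114 mm over their backs; the gripper's body (76 mm by 85 mm) begins 54 mm behind the grasp point. The pads swing forward as they close: fully open they stand 13 mm farther back than shut.
Start: joints at [1.168, 0.259, 0.021, 1.334, 0, 1.418], TCP at [0.136, 0.533, 0.194] pointing down, gripper open.
Joint ranges: [-3.04, 3.04], [-0.91, 1.82], [-1.04, 1.36], [-1.92, 1.95], [-1.52, 1.45], [-3.14, 3.14]. Speed limits (rad/s): [2.22, 2.22, 2.79, 3.14, 3.14, 3.14].

### API

Orientations are given as a 3x3 rotation matrix whose columns are the frame's x, y, z axes.
In Python, from rig import arm, eyes gives the robot as it stands. The module is installed in compiled form; this text tells all that it offers.
- The arm moves only by the tool step_arm, never from a script. Its argument "rows" is one flat list of numbers, 5 for each row, row after row: the opening, from 0 (shut) to 1 (fully open), then the shift along the tool's x, y, z in units of 60 mm (1.0 is 60 mm), then the turn about the tool's z in units of 5 degrees (1.0 is 5 degrees). A call has 1 to 12 rows; each row is the pose to reach, as a shift and turn from the pose commanded when the call began, along the tool's axes at that moment; what a row does not reach only later rows make up. A row lasts 1/8 s, in which the tool goes at most 62.5 mm and 10.7 degrees, less where a joint would pass 70% of its speed; a pose out of reach is approached as far as the arm can. A call with a gripper value outside its range is refused whole. The fingers move at their own pace and stop on an object; "squeeze" is the grip in N (left out, the last holds). Time passes only in rows, so rows that repeat a pose let the fingers close. It gives the time, the measured TCP pose, the force and the opening at its end, in the units of the state.
- arm.get_obs(): the state, without advancing time (a new reading comes with each control period).
- eyes.camera(name): name is "side" or "top" or "wrist"; returns a dict with "pixels" (384x512x3 uint8, red, green, blue), "K" (3x3 intrinsics, pixels), "R" (3x3) and "t" (3): a world point X has camera coordinates R X + t. Camera axes: x right, y down, z forward; pixel columns grow to the right and rows downward; lengths in m; the calibration is good to about 2 mm. A picture is of the moment at which its call begins. There is no depth.
- arm.sign_off(): hands the job in, once; it reports no verdict.
The state is a dict: "clock": time; "q": joint angles; "qvel": joint speeds; "tau": joint torques, N m; "position": TCP position; "tool_rot": TCP orientation; "ft_force": force on the tool from outside, world axes, zero at the start; "ft_torque": the same for the moment, N m; "gripper_width": opening from 0.0 (shut) to 1.0 (fully open).
Only numpy, scipy, OpenCV 4.12 (cv2) and the standard library are available. Lean on these libraries where they do the work, as an engineer would, in place of code of your own. Each camera call takes 0.05 s, during which the arm holds its last target.

### The job

Press the yellow plunger of the bearing feeder fully down once and let it come all the way back up, so that a single bearing is fed out in front of the feeder. Then, with the fingertips and without pinching or lifting it, gently slide that bearing aside over the board until it lies flat and wholly on the blue-green inspection sheet. Leave the two bearings already on the sheet, the grease jar and the plug gauge where they are, and feed no second bearing.

Things in the scene. Friction and masses are not known exactly. Their poses are not given: they have to be found in the camera images.
- feeder: Bearing feeder on a fixed white board (its top at world z = 0.006). Origin on the board's top, on the magazine axis; z up; -x points out of the outlet. Aluminium base 60 mm wide, x = -30 (mouth) to +112 mm; four steel rods, 52 mm high, hold a stack of four bearings; grey housing 31 mm high at x = 31 to 112, with the plunger at x = 62, y = 0; feet to y = +/-42 mm at x = 36 to 96
- outlet (a point): Point on the board's top 75 mm before the feeder's origin (its -x side): where the fed bearing comes to lie, or up to 10 mm short of it. The plunger drives a V-nosed slide out along the board, 2.5 mm per mm of plunger, which pushes the lowest bearing out to here and draws back as the plunger rises; the next bearing then drops into the lowest place
- plunger_top (a point): Centre of the top of the plunger's yellow mushroom cap (34 mm across, 10 mm thick, flat top 26 mm across), 80 mm above the board (world z = 0.086) when up; it goes straight down 30 mm
- plunger (a joint): Travel of the plunger in m: 0 = up, 0.030 = fully down on its stop. Spring return: about 5 N to start it, about 9 N fully down, a little more when pressed fast; it rises by itself when let go
- bearing1_center (a point): Centre of the lowest bearing in the feeder, the one to be fed: steel ball bearing with brass cage, 32 mm outside diameter, 9 mm thick, 15 mm bore, 30 g, lying flat; the centre is 4.5 mm above what it lies on. It slides on the board and on the sheet alike (friction about 0.6)
- bearing2_center (a point): Centre of the second lowest bearing in the feeder, the same kind; it takes the lowest place once the first has been fed, and must stay in the magazine
- sheet: Blue-green inspection sheet with a fine light border line, 130 mm along its x, 120 mm along its y, 0.4 mm thick, stuck flat on the board left or right of the outlet; origin at its centre, z up. A bearing slides onto it without a step. The two checked bearings lie in its -x part (near x = -42 mm, y = -22 and +22 mm); the rest is free
- checked1_center (a point): Centre of one of the two bearings already on the sheet (32 mm diameter, 9 mm thick), to be left alone
- checked2_center (a point): Centre of the other bearing already on the sheet, to be left alone
- jar_center (a point): Centre of a closed orange grease jar with a white cap, 52 mm diameter, 42 mm high, standing on the board on the other side of the outlet from the sheet; to be left alone
- gauge_center (a point): Centre of a plug gauge lying on the board: six-sided aluminium handle 18 mm thick with round steel ends, about 90 mm long along its own y; to be left alone

How it is judged:
On the way, in this order (a step that is already met when the one before it is completed fails the run):
1. the plunger is pressed fully down (more than 26 of its 30 mm) and the lowest bearing stands out of the outlet (value of joint plunger above 0.026 m and x of bearing1_center in the frame of feeder below -0.058 m), for 0.05 s.
2. the plunger has come back up, the fed bearing lies in front of the outlet (value of joint plunger below 0.003 m and x of bearing1_center in the frame of feeder below -0.052 m), for 0.1 s.
At the end, for the whole second after the job is handed in: The fed bearing lies flat, still and wholly on the sheet (centre within 50 mm of its centre along x, 45 mm along y); plunger up; the second bearing at the bottom of the magazine; checked bearings moved less than 8 mm, jar and gauge less than 15 mm (x of bearing1_center in the frame of sheet between -0.05 and 0.05 m and y of bearing1_center in the frame of sheet between -0.045 and 0.045 m and height (world z) of bearing1_center below 0.013 m and angle between bearing1_center's own z axis and vertical below 0.1 rad and linear speed of bearing1 below 0.01 m/s and value of joint plunger below 0.003 m and horizontal distance between bearing2_center and feeder below 0.004 m and height (world z) of bearing2_center below 0.0135 m and distance of each of checked1_center, checked2_center from where it was at the start of the episode below 0.008 m and distance of each of jar_center, gauge_center from where it was at the start of the episode below 0.015 m); the robot touches nothing.
It fails at once if the fed bearing is lifted (more than 12 mm off the board) (height (world z) of bearing1_center above 0.0225 m).
It fails at once if the fed bearing is pinched, or pressed with more than 30 N (contact force between bearing1 and the fingers above 30 N).
It fails at once if a second bearing is driven out of the magazine (x of bearing2_center in the frame of feeder below -0.012 m).
It fails at once if a bearing already on the sheet is pushed away (distance of any of checked1_center, checked2_center from where it was at the start of the episode above 0.008 m).
It fails at once if the grease jar or the plug gauge is pushed away (distance of any of jar_center, gauge_center from where it was at the start of the episode above 0.015 m).
It also fails if it takes over 48 s, if anything falls off the work surface, if the arm or the gripper's body presses on something with over 40 N, if the wrist force passes 120 N, or if a joint passes its speed limit or range.

## Working session

There is one attempt and no reset: what is moved stays moved. The work goes in short steps, Python scripts to look and compute and a tool call to move; the robot and the scene stay as the last step left them, time stands still between calls to the robot, and variables do not carry over. Pictures are saved under pics/ and viewed, and the job is handed in when it is done.

Besides the shell and the picture viewer there is one more tool, called after ">>>" in YAML: its name, and indented under it one key for each argument. step_arm: Moves the arm, as the interface text tells. Its arguments: {"type":"object","properties":{"rows":{"type":"array"},"squeeze":{"type":"number"}},"required":["rows"]}

```bash
mkdir -p pics; cat > h.py <<'E'
import numpy as np,cv2,pickle
from rig import arm,eyes
def snap(n,f):
    c=eyes.camera(n); cv2.imwrite(f'pics/{f}.png',c['pixels'][:,:,::-1]); pickle.dump(c,open(f'pics/{f}.pkl','wb')); return c
def load(f): return pickle.load(open(f'pics/{f}.pkl','rb'))
def ray(c,u,v,z):
    R=np.array(c['R']);t=np.array(c['t']);d=R.T@np.linalg.inv(c['K'])@np.array([u,v,1.]);o=-R.T@t
    return o+d*(z-o[2])/d[2]
def proj(c,X):
    p=np.array(c['K'])@(np.array(c['R'])@np.array(X)+np.array(c['t'])); return p[:2]/p[2]
E
python3 - <<'E'
from h import *
np.set_printoptions(precision=4,suppress=True)
c=snap('top','top0');snap('side','side0')
o=arm.get_obs();print(o['clock'],o['position'],o['tool_rot'],o['gripper_width'],arm.grasp_offset,-c['R'].T@c['t'])
a=load('top0')['pixels'][:,:,::-1]
cv2.imwrite('pics/top0b.png',cv2.resize(a,(800,600),interpolation=cv2.INTER_CUBIC))
E
```

```text
0.1 [0.1358 0.5327 0.193 ] [[-0.969   0.2472 -0.0005]
 [ 0.2472  0.969  -0.0011]
 [ 0.0002 -0.0012 -1.    ]] 1.0020902773307683 0.0187 [ 0.3946 -0.0004  0.9358]
```

View pics/top0b.png

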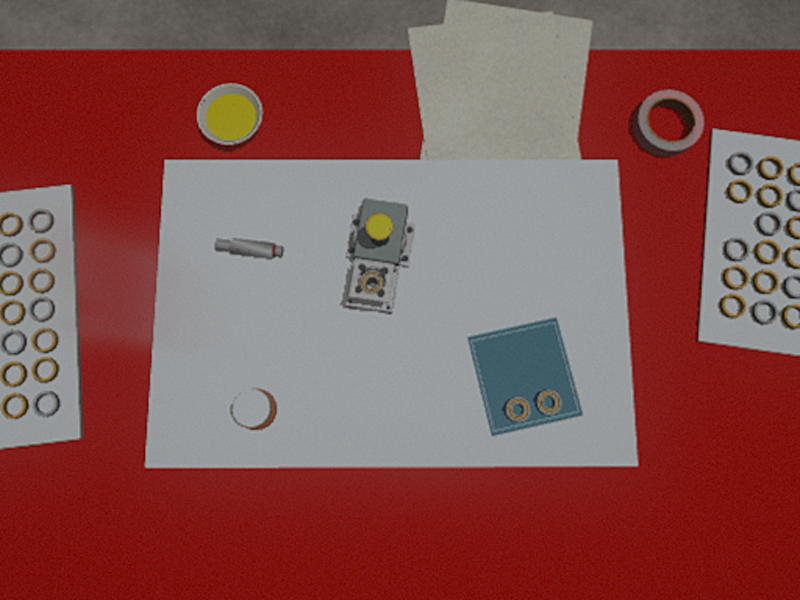

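View pics/side0.png

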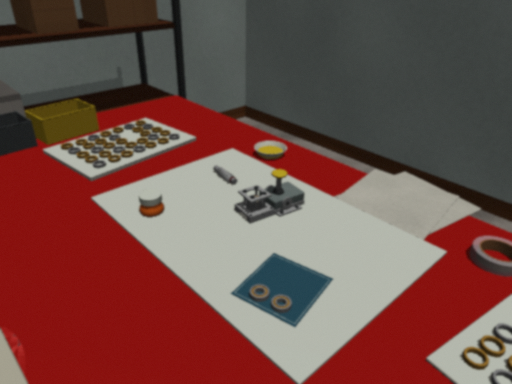

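The top view shows the feeder at about (375,255) in the enlarged picture, with its mouth facing down. The yellow cap is at (379,227), the sheet at (525,377), the jar at (254,408) and the gauge at (250,248). I'll enlarge these for measuring.

```bash
python3 - <<'E'
from h import *
a=load('top0')['pixels'][:,:,::-1]
# crop feeder x 205-275, y 115-205 ; scale 6
cv2.imwrite('pics/cf.png',cv2.resize(a[120:205,200:290],None,fx=7,fy=7,interpolation=cv2.INTER_CUBIC))
cv2.imwrite('pics/cs.png',cv2.resize(a[195:285,290:380],None,fx=6,fy=6,interpolation=cv2.INTER_CUBIC))
E
```

```text
(no output)
```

View pics/cf.png

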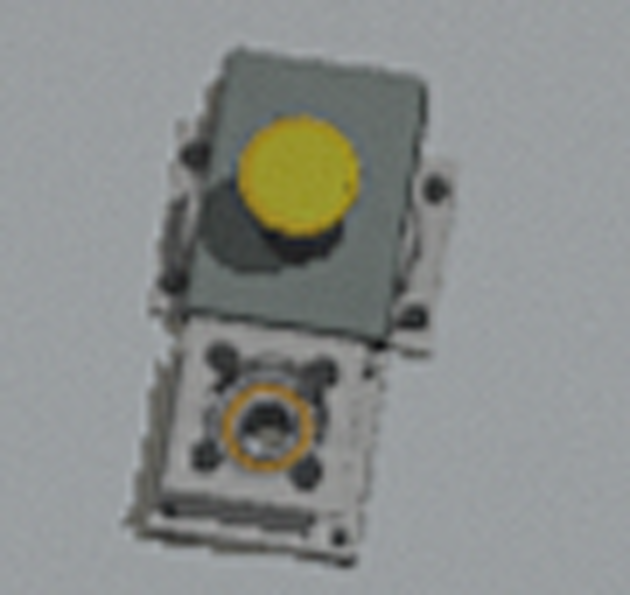

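View pics/cs.png

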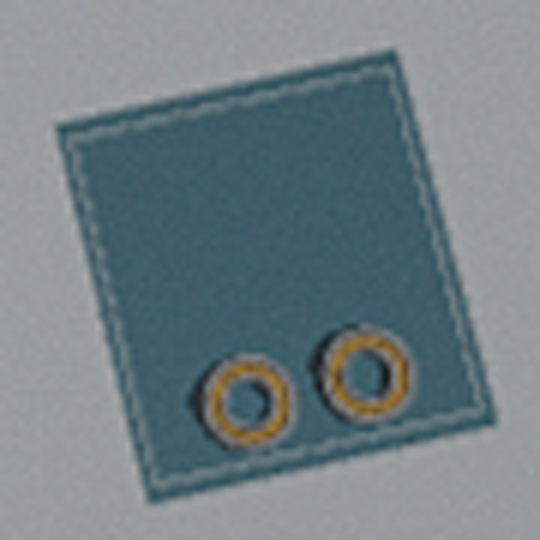

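```bash
python3 - <<'E'
from h import *
np.set_printoptions(precision=4,suppress=True)
c=load('top0')
f=lambda x,y,z:ray(c,(x+.5)/7-.5+200,(y+.5)/7-.5+120,z)
s=lambda x,y,z:ray(c,(x+.5)/6-.5+290,(y+.5)/6-.5+195,z)
cap=f(299,176,.084);st=f(267,428,.042)
print('cap',cap,'stack',st,'dist',np.linalg.norm((cap-st)[:2]))
print('cap edges',f(239,176,.081),f(360,176,.081))
h=[f(*p,.037) for p in [(233,50),(426,78),(385,345),(187,312)]]
print('housing',h)
x1=(h[0]+h[1]-h[2]-h[3])[:2];print('ang housing',np.degrees(np.arctan2(x1[1],x1[0])),'ang cap-stack',np.degrees(np.arctan2(*(cap-st)[1::-1])), 'side', np.linalg.norm(h[0]-h[3]),np.linalg.norm(h[0]-h[1]))
k=[s(*p,.006) for p in [(58,125),(395,50),(495,425),(150,500)]]
print('sheet',k,np.mean(k,0)); x=(k[0]+k[1]-k[2]-k[3])/2;print(np.linalg.norm(x),np.degrees(np.arctan2(x[1],x[0])),np.linalg.norm(k[0]-k[1]))
print('chk',s(248,403,.015),s(365,375,.015))
g=lambda x,y,z:ray(c,x*.64,y*.64,z)
print('jar',g(250,408,.048),'gauge',g(216,244,.015),g(284,252,.015))
print('board',g(164,160,.006),g(618,160,.006),g(638,466,.006),g(146,467,.006))
E
```

```text
cap [0.6597 0.0157 0.084 ] stack [0.5985 0.0254 0.042 ] dist 0.061921237069748274
cap edges [0.6606 0.0323 0.081 ] [ 0.6606 -0.001   0.081 ]
housing [array([0.7125, 0.0359, 0.037 ]), array([ 0.704 , -0.0202,  0.037 ]), array([ 0.624 , -0.0081,  0.037 ]), array([0.6337, 0.0486, 0.037 ])]
ang housing -8.868938311580026 ang cap-stack -8.962307889816254 side 0.07980781829469738 0.05682271400021601
sheet [array([ 0.5344, -0.0988,  0.006 ]), array([ 0.56 , -0.214,  0.006]), array([ 0.4339, -0.2414,  0.006 ]), array([ 0.4096, -0.1264,  0.006 ])] [ 0.4845 -0.1702  0.006 ]
0.12846866335445525 12.367358522093177 0.11803131086913335
chk [ 0.4407 -0.1583  0.015 ] [ 0.4498 -0.1971  0.015 ]
jar [0.4407 0.1721 0.048 ] gauge [0.6567 0.2314 0.015 ] [0.6458 0.1414 0.015 ]
board [0.7781 0.3101 0.006 ] [ 0.7778 -0.3095  0.006 ] [ 0.3701 -0.3092  0.006 ] [0.3698 0.3077 0.006 ]
```

The measurements agree: cap to stack is 61.9 mm against 62 given, and the sheet is 128×118 mm. The feeder is at (0.5985, 0.0254) with yaw −8.9°. The sheet is centred at (0.4845, −0.170) with yaw 12.4°. Next I move over the plunger, closing the gripper and turning it on the way.

```bash
cat >> h.py <<'E'
def delta(target):
    o=arm.get_obs();R=np.array(o['tool_rot']);d=R.T@(np.array(target)-np.array(o['position']))
    return d/0.06
def st():
    o=arm.get_obs();print('t',o['clock'],'p',np.round(o['position'],4),'F',np.round(o['ft_force'],1),'w',round(o['gripper_width'],3),'xang',np.degrees(np.arctan2(o['tool_rot'][1][0],o['tool_rot'][0][0])),'q6',o['q'][5])
E
python3 - <<'E'
from h import *
st();print(delta([.6597,.0157,.12]))
E
```

```text
t 0.1 p [0.1358 0.5327 0.193 ] F [-0.1  0.1 -0.1] w 1.002 xang 165.687256970648 q6 1.41821259979153
[-10.59001494  -6.18857928   1.22274868]
```

>>> step_arm:
  rows: [0,-0.9,-0.5,0,1.4,0,-1.8,-1.0,0.1,2.8,0,-2.7,-1.6,0.2,4.2,0,-3.6,-2.1,0.3,5.6,0,-4.5,-2.6,0.4,7.0,0,-5.4,-3.1,0.5,8.4,0,-6.3,-3.6,0.6,9.8,0,-7.2,-4.2,0.7,11.2,0,-8.1,-4.7,0.8,12.6,0,-9.0,-5.2,0.9,14.0,0,-9.8,-5.7,1.0,15.3,0,-10.6,-6.2,1.0,16.6]
  squeeze: 20

```text
clock: 1.6
position: [0.6611, 0.0135, 0.1325]
tool_rot: [[0.131, 0.991, -0.002], [0.991, -0.131, 0.0], [0.0, -0.002, -1.0]]
ft_force: [0.1, -0.3, 1.2]
gripper_width: 0.001
```

```bash
python3 - <<'E'
from h import *
st();print(delta([.6597,.0157,.092]))
E
```

```text
t 1.6 p [0.6611 0.0135 0.1325] F [ 0.1 -0.3  1.2] w 0.001 xang 82.44995747052351 q6 1.5962033306301402
[ 0.03322326 -0.02623776  0.67430022]
```

Now I descend to just above the cap (z 0.092) and look from the side.

>>> step_arm:
  rows: [0,0,0,0.3,0,0,0,0,0.6,0,0,0,0,0.65,0,0,0,0,0.65,0]

```text
clock: 2.1
position: [0.6602, 0.0154, 0.0948]
tool_rot: [[0.127, 0.992, -0.0], [0.992, -0.127, -0.0], [-0.0, -0.0, -1.0]]
ft_force: [0.7, -0.1, -0.3]
gripper_width: 0.0
```

```bash
python3 - <<'E'
from h import *
st();print(delta([.6597,.0157,.086]))
a=snap('side','side1')['pixels'][:,:,::-1]
cv2.imwrite('pics/s1.png',cv2.resize(a[110:240,200:360],None,fx=4,fy=4,interpolation=cv2.INTER_CUBIC))
E
```

```text
t 2.1 p [0.6602 0.0154 0.0948] F [ 0.7 -0.1 -0.3] w 0.0 xang 82.69991756322841 q6 1.5945794955090304
[ 0.00416796 -0.0094587   0.14597859]
```

View pics/s1.png

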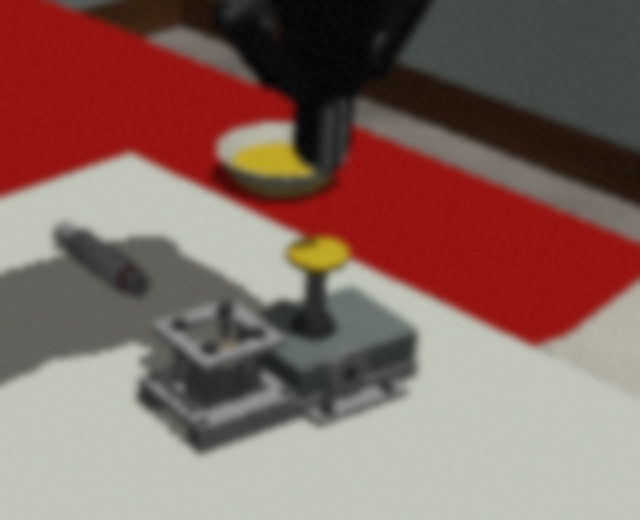

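```bash
python3 - <<'E'
from h import *
st();c=load('side1')
for p in ([.66,.0155,.086],[.66,.0155,.0948],[.66,.0155,.13]):
    u=proj(c,p);print(u,(u-[200,110])*4)
o=arm.get_obs();print(np.round(o['q'],3))
E
```

```text
t 2.15 p [0.6605 0.0154 0.0952] F [ 0.4 -0.2 -0.3] w -0.005 xang 82.70415093910124 q6 1.59460187898419
[278.40628729 171.36643758] [313.62514917 245.46575034]
[278.5994448 167.5952102] [314.3977792 230.3808408]
[279.39200182 152.12124411] [317.5680073  168.48497646]
[-0.104  0.485  0.119  1.204 -0.     1.595]
```

The image puts the fingertips at (322,172) in the crop, about z 0.13, while the arm reports 0.095. I need to sort this out before pressing, so I'll take fresh pictures.

```bash
python3 - <<'E'
from h import *
st()
a=snap('side','side2')['pixels'][:,:,::-1]
b=snap('wrist','w2')['pixels'][:,:,::-1]
st()
u=np.hstack([cv2.resize(a[110:240,200:360],(400,325),interpolation=cv2.INTER_CUBIC),cv2.resize(b,(400,325))])
cv2.imwrite('pics/s2.png',u)
c=load('w2')
o=arm.get_obs();print(proj(c,o['position']),proj(c,[.6597,.0157,.086]),-np.array(c['R']).T@c['t'])
E
```

```text
t 2.15 p [0.6605 0.0154 0.0952] F [ 0.4 -0.2 -0.3] w -0.005 xang 82.70415093910124 q6 1.59460187898419
t 2.25 p [0.6606 0.0154 0.0955] F [-0.2  0.1 -0.2] w -0.001 xang 82.71006103932874 q6 1.5945467931422908
[256.53100994 217.13125472] [255.25635849 212.22940784] [0.66948608 0.08709749 0.27523676]
```

View pics/s2.png

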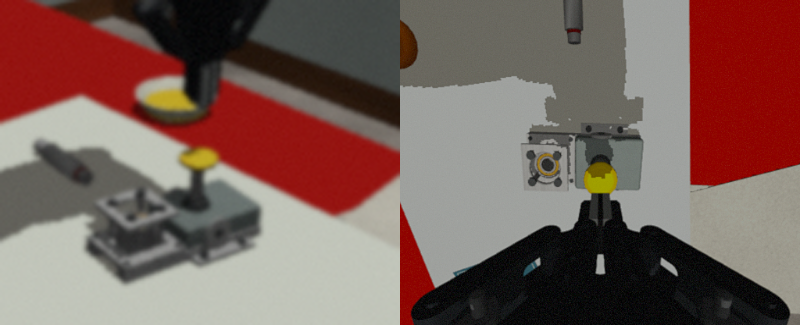

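```bash
python3 - <<'E'
from h import *
c=load('w2');s=load('side2')
for z in (.0955,.11,.12,.13,.14):
  print(z,[np.round(proj(c,[.6606,.0154+d,z])) for d in(-.011,0,.011)],[np.round((proj(s,[.6606+e,.0154+d,z])-[200,110])*4) for d in(-.011,0.011) for e in (-.0145,.0145)])
b=c['pixels'][:,:,::-1];a=s['pixels'][:,:,::-1]
cv2.imwrite('pics/w3.png',np.hstack([cv2.resize(b[170:300,190:320],(520,520),interpolation=cv2.INTER_CUBIC),np.clip(cv2.resize(a[130:185,260:300],(280,520),interpolation=cv2.INTER_CUBIC).astype(float)*1.8,0,255).astype('uint8')]))
E
```

```text
0.0955 [array([258., 231.]), array([257., 217.]), array([255., 203.])] [array([311., 245.]), array([350., 228.]), array([281., 230.]), array([320., 214.])]
0.11 [array([259., 240.]), array([257., 225.]), array([254., 210.])] [array([312., 219.]), array([352., 203.]), array([282., 205.]), array([321., 189.])]
0.12 [array([259., 247.]), array([257., 232.]), array([254., 216.])] [array([313., 201.]), array([353., 185.]), array([282., 187.]), array([322., 172.])]
0.13 [array([259., 255.]), array([257., 239.]), array([254., 222.])] [array([314., 183.]), array([354., 167.]), array([283., 169.]), array([323., 154.])]
0.14 [array([259., 264.]), array([257., 247.]), array([254., 229.])] [array([315., 165.]), array([355., 149.]), array([284., 151.]), array([324., 136.])]
```

View pics/w3.png

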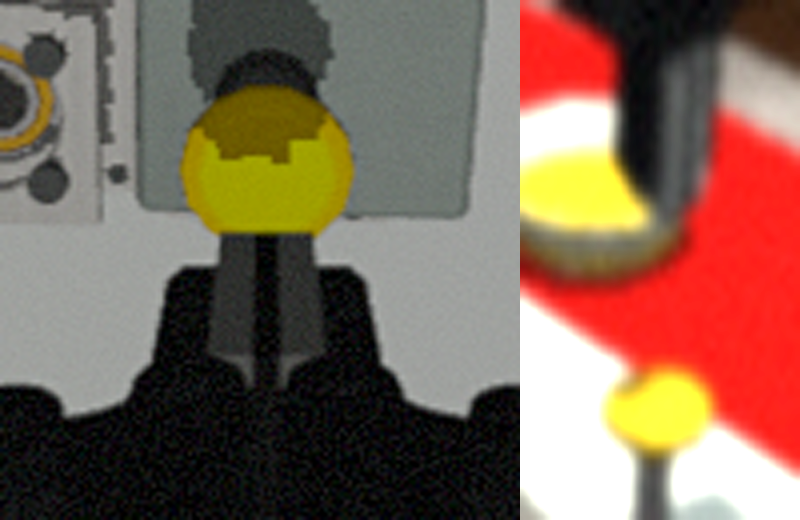

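Both views suggest the visible finger ends are 25–30 mm above the reported TCP. I'll descend in small steps and let the force reading show where contact is.

>>> step_arm:
  rows: [0,0,0,0.06,0,0,0,0,0.12,0,0,0,0,0.15,0,0,0,0,0.15,0]

```text
clock: 2.75
position: [0.6602, 0.0153, 0.0853]
tool_rot: [[0.127, 0.992, -0.0], [0.992, -0.127, 0.0], [-0.0, -0.0, -1.0]]
ft_force: [0.2, -0.1, -0.6]
gripper_width: 0.002
```

>>> step_arm:
  rows: [0,0,0,0.03,0,0,0,0,0.06,0,0,0,0,0.06,0]

```text
clock: 3.12
position: [0.6602, 0.0153, 0.0818]
tool_rot: [[0.127, 0.992, -0.0], [0.992, -0.127, 0.0], [-0.0, -0.0, -1.0]]
ft_force: [-1.2, 0.2, 0.1]
gripper_width: 0.001
```

```bash
python3 - <<'E'
from h import *
st()
a=snap('side','side3')['pixels'][:,:,::-1]
b=snap('wrist','w4')['pixels'][:,:,::-1]
st()
cv2.imwrite('pics/w4c.png',np.hstack([cv2.resize(b[130:300,190:320],(398,520),interpolation=cv2.INTER_CUBIC),np.clip(cv2.resize(a[130:200,250:305],(400,520),interpolation=cv2.INTER_CUBIC).astype(float)*1.8,0,255).astype('uint8')]))
E
```

```text
t 3.125 p [0.6602 0.0153 0.0818] F [-1.2  0.2  0.1] w 0.001 xang 82.68799398031975 q6 1.5945839720795512
t 3.225 p [0.6603 0.0152 0.082 ] F [-0.6 -0.7  0.4] w -0.004 xang 82.68870406445838 q6 1.5945560145746036
```

View pics/w4c.png

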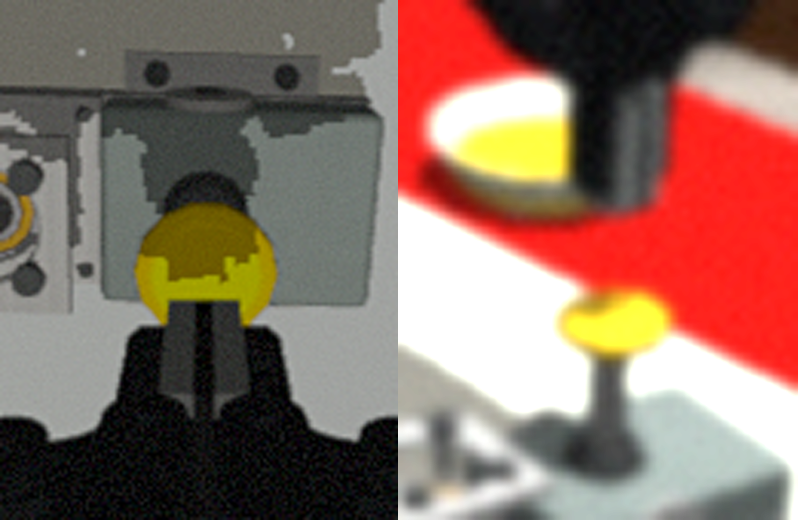

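There's no contact at a reported 0.082, and the picture shows the tips well above the cap. I'll keep descending slowly.

>>> step_arm:
  rows: [0,0,0,0.05,0,0,0,0,0.1,0,0,0,0,0.15,0,0,0,0,0.15,0]

```text
clock: 3.72
position: [0.6601, 0.0153, 0.0726]
tool_rot: [[0.127, 0.992, -0.001], [0.992, -0.127, 0.0], [-0.0, -0.001, -1.0]]
ft_force: [-0.4, -0.2, -0.7]
gripper_width: -0.0
```

>>> step_arm:
  rows: [0,0,0,0.05,0,0,0,0,0.1,0,0,0,0,0.1,0]

```text
clock: 4.1
position: [0.6601, 0.0153, 0.0666]
tool_rot: [[0.127, 0.992, -0.001], [0.992, -0.127, 0.0], [-0.0, -0.001, -1.0]]
ft_force: [0.1, 0.1, -0.5]
gripper_width: 0.0
```

```bash
python3 - <<'E'
from h import *
st()
a=snap('side','side4')['pixels'][:,:,::-1]
cv2.imwrite('pics/s4.png',np.clip(cv2.resize(a[130:200,250:305],(440,560),interpolation=cv2.INTER_CUBIC).astype(float)*1.8,0,255).astype('uint8'))
E
```

```text
t 4.1 p [0.6601 0.0153 0.0666] F [ 0.1  0.1 -0.5] w 0.0 xang 82.68781537368295 q6 1.5946026442960135
```

View pics/s4.png

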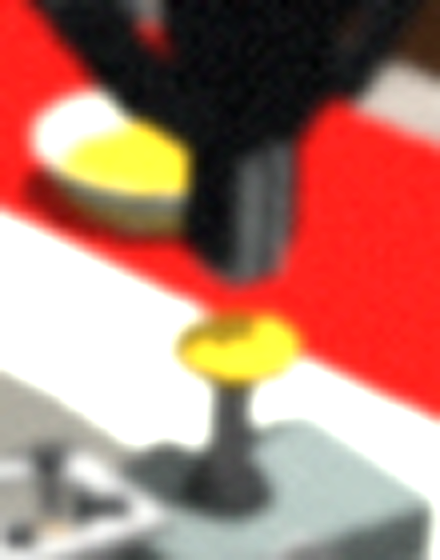

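>>> step_arm:
  rows: [0,0,0,0.05,0,0,0,0,0.1,0,0,0,0,0.15,0,0,0,0,0.15,0]

```text
clock: 4.65
position: [0.6601, 0.0152, 0.0576]
tool_rot: [[0.127, 0.992, -0.001], [0.992, -0.127, 0.0], [-0.0, -0.001, -1.0]]
ft_force: [0.7, 0.5, 0.1]
gripper_width: 0.001
```

>>> step_arm:
  rows: [0,0,0,0.03,0,0,0,0,0.06,0,0,0,0,0.06,0]

```text
clock: 5.03
position: [0.6602, 0.0152, 0.0542]
tool_rot: [[0.127, 0.992, -0.0], [0.992, -0.127, 0.0], [-0.0, -0.0, -1.0]]
ft_force: [0.3, 0.1, 0.8]
gripper_width: 0.002
```

```bash
python3 - <<'E'
from h import *
st()
a=snap('side','side5')['pixels'][:,:,::-1]
b=snap('wrist','w5')['pixels'][:,:,::-1]
cv2.imwrite('pics/w5c.png',np.hstack([cv2.resize(b[130:300,190:320],(398,520),interpolation=cv2.INTER_CUBIC),np.clip(cv2.resize(a[130:200,250:305],(400,520),interpolation=cv2.INTER_CUBIC).astype(float)*1.8,0,255).astype('uint8')]))
E
```

```text
t 5.025 p [0.6602 0.0152 0.0542] F [0.3 0.1 0.8] w 0.002 xang 82.68675693797337 q6 1.5945828040042378
```

View pics/w5c.png

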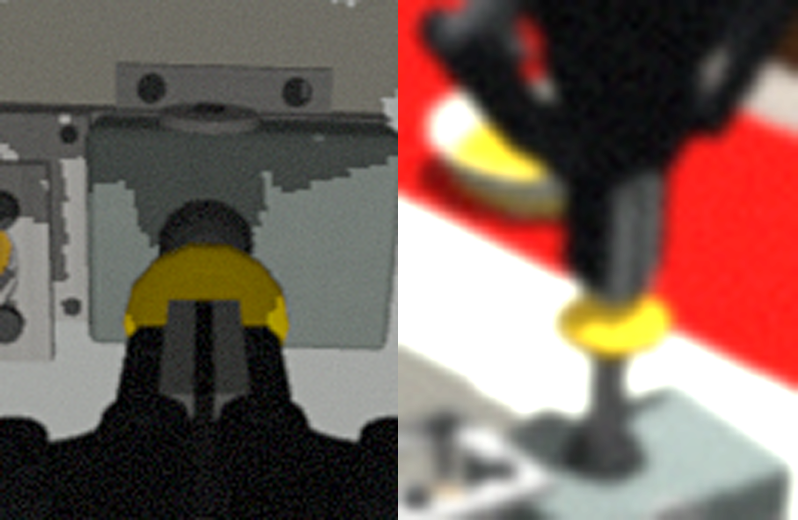

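The tips are centred over the cap, a few mm above it. That makes the reported TCP about 35 mm lower than the real finger ends. I'll close the remaining gap in fine steps.

>>> step_arm:
  rows: [0,0,0,0.04,0,0,0,0,0.04,0]

```text
clock: 5.38
position: [0.6601, 0.0152, 0.0517]
tool_rot: [[0.127, 0.992, -0.0], [0.992, -0.127, 0.0], [-0.0, -0.0, -1.0]]
ft_force: [-0.1, -0.1, 0.7]
gripper_width: -0.0
```

>>> step_arm:
  rows: [0,0,0,0.04,0,0,0,0,0.04,0]

```text
clock: 5.62
position: [0.6601, 0.0153, 0.0493]
tool_rot: [[0.127, 0.992, -0.0], [0.992, -0.127, 0.0], [0.0, -0.0, -1.0]]
ft_force: [-0.1, -0.2, -0.1]
gripper_width: 0.0
```

>>> step_arm:
  rows: [0,0,0,0.04,0,0,0,0,0.04,0]

```text
clock: 5.88
position: [0.6604, 0.0152, 0.0474]
tool_rot: [[0.127, 0.992, 0.0], [0.992, -0.127, -0.0], [0.0, 0.0, -1.0]]
ft_force: [-1.1, 0.3, 3.9]
gripper_width: -0.001
```

Contact comes at a reported z of about 0.0478, so the true tip is about 38 mm above the reported TCP. Now I press slowly.

>>> step_arm:
  rows: [0,0,0,0.06,0,0,0,0,0.12,0,0,0,0,0.18,0,0,0,0,0.24,0,0,0,0,0.3,0,0,0,0,0.36,0,0,0,0,0.41,0,0,0,0,0.45,0,0,0,0,0.47,0,0,0,0,0.47,0]

```text
clock: 7.12
position: [0.6605, 0.0152, 0.0198]
tool_rot: [[0.127, 0.992, 0.001], [0.992, -0.127, -0.0], [0.0, 0.001, -1.0]]
ft_force: [-2.7, -0.2, 7.2]
gripper_width: -0.0
```

```bash
python3 - <<'E'
from h import *
st()
a=snap('side','side6')['pixels'][:,:,::-1]
cv2.imwrite('pics/s6.png',cv2.resize(a[110:240,200:360],None,fx=4,fy=4,interpolation=cv2.INTER_CUBIC))
E
```

```text
t 7.125 p [0.6605 0.0152 0.0198] F [-2.7 -0.2  7.2] w -0.0 xang 82.68983467042904 q6 1.594585882226731
```

View pics/s6.png

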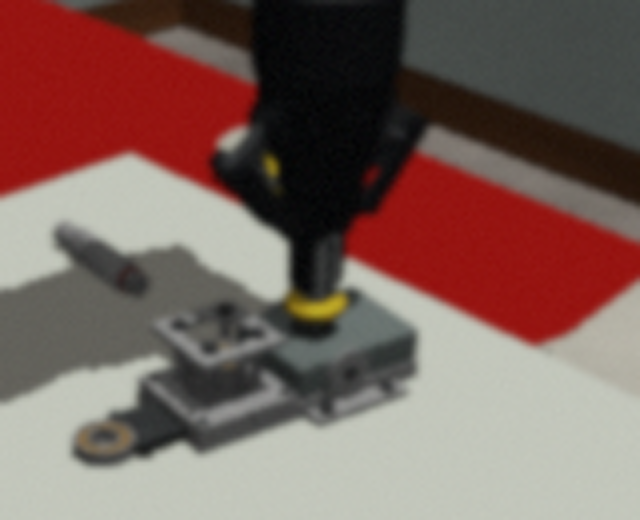

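The bearing is out at crop (105,438). A little further should reach the stop.

>>> step_arm:
  rows: [0,0,0,0.03,0,0,0,0,0.05,0,0,0,0,0.05,0]

```text
clock: 7.55
position: [0.6606, 0.0152, 0.0183]
tool_rot: [[0.127, 0.992, 0.002], [0.992, -0.127, -0.0], [-0.0, 0.002, -1.0]]
ft_force: [-5.8, -0.4, 17.6]
gripper_width: 0.001
```

```bash
python3 - <<'E'
from h import *
st()
E
```

```text
t 7.55 p [0.6606 0.0152 0.0183] F [-5.8 -0.4 17.6] w 0.001 xang 82.6906799181355 q6 1.5945891770779805
```

It's on the stop at 17.6 N. Now I raise slowly.

>>> step_arm:
  rows: [0,0,0,-0.1,0,0,0,0,-0.2,0,0,0,0,-0.3,0,0,0,0,-0.4,0,0,0,0,-0.5,0,0,0,0,-0.65,0,0,0,0,-0.8,0,0,0,0,-1.0,0,0,0,0,-1.2,0,0,0,0,-1.3,0]

```text
clock: 8.8
position: [0.6606, 0.0153, 0.0952]
tool_rot: [[0.127, 0.992, 0.001], [0.992, -0.127, -0.0], [0.0, 0.001, -1.0]]
ft_force: [-0.5, -0.8, 0.4]
gripper_width: 0.0
```

```bash
python3 - <<'E'
from h import *
st()
a=snap('side','side7')['pixels'][:,:,::-1]
b=snap('top','top7')['pixels'][:,:,::-1]
cv2.imwrite('pics/s7.png',np.hstack([cv2.resize(a[110:240,200:360],None,fx=2.5,fy=2.5,interpolation=cv2.INTER_CUBIC),cv2.resize(b[120:250,180:340],None,fx=2.5,fy=2.5,interpolation=cv2.INTER_CUBIC)]))
E
```

```text
t 8.8 p [0.6606 0.0153 0.0952] F [-0.5 -0.8  0.4] w 0.0 xang 82.689681962105 q6 1.5946038154377153
```

View pics/s7.png

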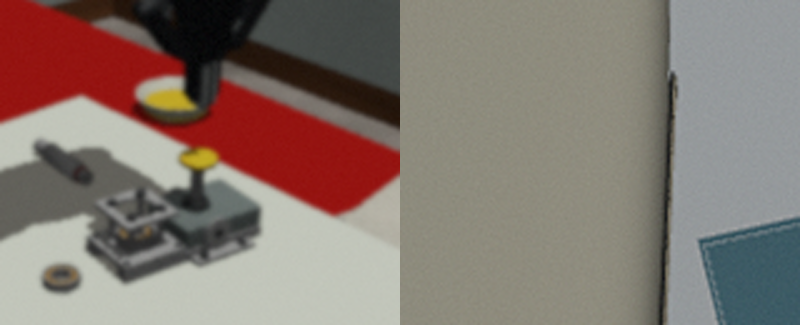

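The plunger is back up and the bearing lies in front of the outlet, but the arm blocks the top view. I'll measure the bearing in the side and wrist views.

```bash
python3 - <<'E'
from h import *
a=load('side7')['pixels'][:,:,::-1]
b=snap('wrist','w7')['pixels'][:,:,::-1]
c=load('w7');print(proj(c,[.526,.0368,.015]),proj(load('side7'),[.526,.0368,.015]))
cv2.imwrite('pics/s8.png',np.hstack([cv2.resize(a[205:235,205:245],(400,300),interpolation=cv2.INTER_CUBIC),cv2.resize(b,(400,300))]))
E
```

```text
[120.70034617 183.59031944] [222.6628769  218.98927116]
```

View pics/s8.png

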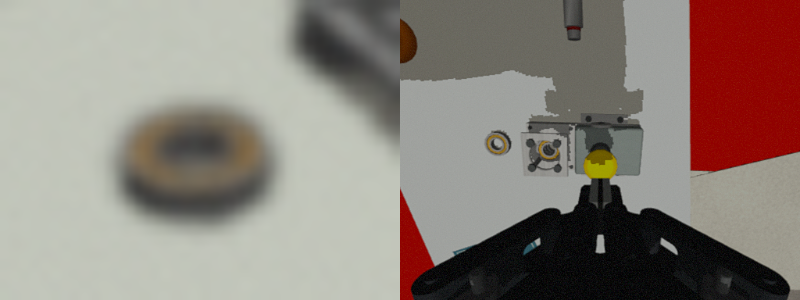

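```bash
python3 - <<'E'
from h import *
print(ray(load('side7'),224.1,219.6,.015),ray(load('w7'),125.4,183,.015))
st();print(delta([.528,.10,.095]))
E
```

```text
[0.52677883 0.03318091 0.015     ] [0.53084583 0.03678838 0.015     ]
t 8.95 p [0.6604 0.0152 0.0942] F [-0.9  0.4 -0.4] w 0.002 xang 82.688372525954 q6 1.594584624046681
[ 1.12040473 -2.36814379 -0.01375811]
```

The side and wrist views bracket the expected spot: the bearing is at about (0.529, 0.036), 70 mm out. The tool's −x axis already points almost exactly at a free spot on the sheet, about (0.503, −0.167). The plan is to use two slightly open fingertips as a cradle behind the bearing and push along −x.

```bash
python3 - <<'E'
from h import *
st();print(delta([.531,.085,.04]))
E
```

```text
t 8.95 p [0.6604 0.0152 0.0942] F [-0.9  0.4 -0.4] w 0.002 xang 82.688372525954 q6 1.594584624046681
[ 0.8787989  -2.28716625  0.90294633]
```

>>> step_arm:
  rows: [0.18,0.3,-0.7,0,0,0.18,0.6,-1.4,0,0,0.18,0.8,-2.0,0,0,0.18,0.9,-2.3,0.1,0,0.18,0.9,-2.3,0.3,0,0.18,0.9,-2.3,0.5,0,0.18,0.9,-2.3,0.5,0]

```text
clock: 9.82
position: [0.5301, 0.0859, 0.0624]
tool_rot: [[0.128, 0.992, -0.002], [0.992, -0.128, -0.0], [-0.0, -0.002, -1.0]]
ft_force: [0.5, -0.6, -0.6]
gripper_width: 0.18
```

```bash
python3 - <<'E'
from h import *
st()
a=snap('side','side9')['pixels'][:,:,::-1]
b=snap('wrist','w9')['pixels'][:,:,::-1]
cv2.imwrite('pics/s9.png',np.hstack([cv2.resize(a[90:240,160:320],(400,375),interpolation=cv2.INTER_CUBIC),cv2.resize(b,(400,375))]))
E
```

```text
t 9.825 p [0.5301 0.0859 0.0624] F [ 0.5 -0.6 -0.6] w 0.18 xang 82.64963485067919 q6 1.703495154302187
```

View pics/s9.png

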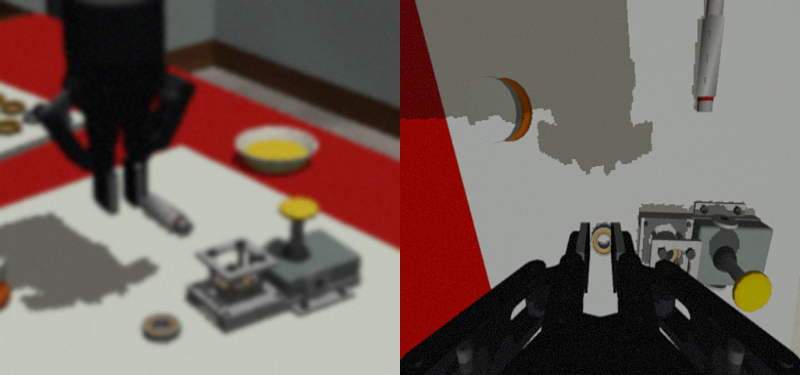

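>>> step_arm:
  rows: [0.18,0,0,0.2,0,0.18,0,0,0.5,0,0.18,0,0,0.8,0,0.18,0,0,1.0,0,0.18,0,0,1.2,0,0.18,0,0,1.25,0,0.18,0,0,1.25,0]

```text
clock: 10.8
position: [0.5304, 0.0864, -0.011]
tool_rot: [[0.127, 0.992, 0.0], [0.992, -0.127, -0.0], [0.0, 0.0, -1.0]]
ft_force: [0.1, -1.0, 0.2]
gripper_width: 0.183
```

```bash
python3 - <<'E'
from h import *
st()
a=snap('side','side10')['pixels'][:,:,::-1]
b=snap('wrist','w10')['pixels'][:,:,::-1]
cv2.imwrite('pics/s10.png',np.hstack([cv2.resize(a[140:240,180:290],(440,400),interpolation=cv2.INTER_CUBIC),cv2.resize(b[150:300,170:300],(347,400))]))
E
```

```text
t 10.8 p [ 0.5304  0.0864 -0.011 ] F [ 0.1 -1.   0.2] w 0.183 xang 82.68531806486428 q6 1.7036499233609497
```

View pics/s10.png

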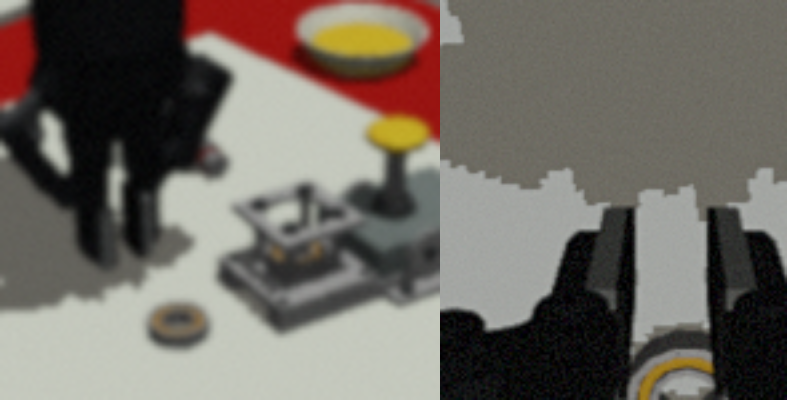

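The fingers are lined up: the gap centre is at column 672 and the bearing at 675. I'll keep descending towards 3 mm above the board, checking force.

>>> step_arm:
  rows: [0.18,0,0,0.08,0,0.18,0,0,0.16,0,0.18,0,0,0.2,0,0.18,0,0,0.2,0]

```text
clock: 11.4
position: [0.5301, 0.0864, -0.0233]
tool_rot: [[0.127, 0.992, -0.001], [0.992, -0.127, -0.0], [-0.0, -0.0, -1.0]]
ft_force: [-0.4, -0.5, 0.3]
gripper_width: 0.18
```

```bash
python3 - <<'E'
from h import *
st()
a=snap('side','side11')['pixels'][:,:,::-1]
cv2.imwrite('pics/s11.png',cv2.resize(a[170:240,180:290],(770,490),interpolation=cv2.INTER_CUBIC))
E
```

```text
t 11.4 p [ 0.5301  0.0864 -0.0233] F [-0.4 -0.5  0.3] w 0.18 xang 82.68443910578036 q6 1.7036831360423008
```

View pics/s11.png

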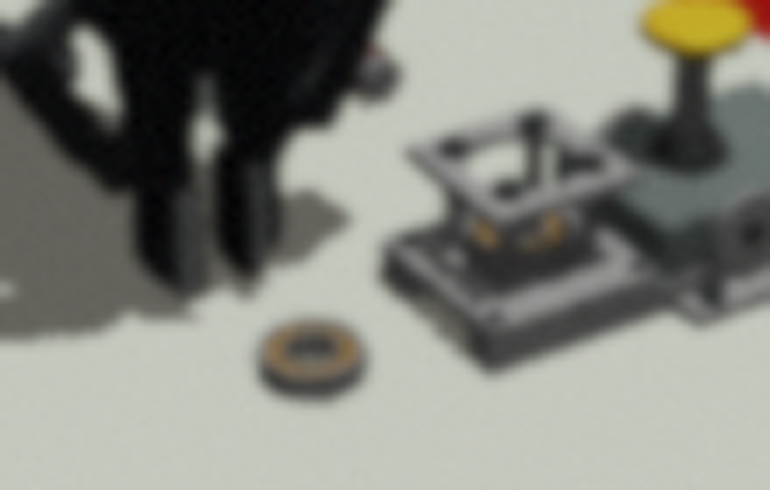

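>>> step_arm:
  rows: [0.18,0,0,0.04,0,0.18,0,0,0.08,0,0.18,0,0,0.08,0]

```text
clock: 11.82
position: [0.5301, 0.0864, -0.028]
tool_rot: [[0.127, 0.992, -0.0], [0.992, -0.127, -0.0], [-0.0, -0.0, -1.0]]
ft_force: [-0.4, 0.8, 0.4]
gripper_width: 0.179
```

>>> step_arm:
  rows: [0.18,0,0,0.03,0,0.18,0,0,0.03,0]

```text
clock: 12.08
position: [0.5302, 0.0864, -0.0297]
tool_rot: [[0.127, 0.992, -0.0], [0.992, -0.127, -0.0], [-0.0, -0.0, -1.0]]
ft_force: [0.6, 0.6, -1.2]
gripper_width: 0.183
```

>>> step_arm:
  rows: [0.18,0,0,0.03,0,0.18,0,0,0.03,0]

```text
clock: 12.32
position: [0.5303, 0.0864, -0.0313]
tool_rot: [[0.127, 0.992, 0.0], [0.992, -0.127, 0.0], [0.0, 0.0, -1.0]]
ft_force: [-0.2, 0.2, 1.8]
gripper_width: 0.18
```

>>> step_arm:
  rows: [0.18,0,0,0.02,0,0.18,0,0,0.02,0]

```text
clock: 12.58
position: [0.5304, 0.0864, -0.0314]
tool_rot: [[0.127, 0.992, 0.001], [0.992, -0.127, -0.0], [0.0, 0.001, -1.0]]
ft_force: [-5.5, -0.5, 15.7]
gripper_width: 0.181
```

>>> step_arm:
  rows: [0.18,0,0,0.02,0,0.18,0,0,0.02,0]

```text
clock: 12.82
position: [0.5305, 0.0864, -0.0315]
tool_rot: [[0.127, 0.992, 0.002], [0.992, -0.127, -0.0], [0.0, 0.002, -1.0]]
ft_force: [-9.4, -0.5, 29.7]
gripper_width: 0.176
```

The board is touched at a reported −0.0314. I lift about 3 mm and begin the push, starting slowly.

>>> step_arm:
  rows: [0.18,0,0,-0.09,0,0.18,0,0,-0.09,0,0.18,-0.1,0,-0.09,0,0.18,-0.2,0,-0.09,0,0.18,-0.3,0,-0.09,0,0.18,-0.36,0,-0.09,0,0.18,-0.42,0,-0.09,0,0.18,-0.48,0,-0.09,0,0.18,-0.56,0,-0.09,0,0.18,-0.64,0,-0.09,0,0.18,-0.72,0,-0.09,0,0.18,-0.8,0,-0.09,0]

```text
clock: 14.32
position: [0.5241, 0.0384, -0.0284]
tool_rot: [[0.127, 0.992, 0.0], [0.992, -0.127, -0.0], [-0.0, 0.0, -1.0]]
ft_force: [0.1, 0.2, -0.4]
gripper_width: 0.176
```

```bash
python3 - <<'E'
from h import *
st()
a=snap('side','side12')['pixels'][:,:,::-1]
b=snap('wrist','w12')['pixels'][:,:,::-1]
cv2.imwrite('pics/s12.png',np.hstack([cv2.resize(a[150:250,180:290],(440,400),interpolation=cv2.INTER_CUBIC),cv2.resize(b[180:330,170:300],(347,400))]))
E
```

```text
t 14.325 p [ 0.5241  0.0384 -0.0284] F [ 0.1  0.2 -0.4] w 0.176 xang 82.684789103417 q6 1.6118890224180955
```

View pics/s12.png

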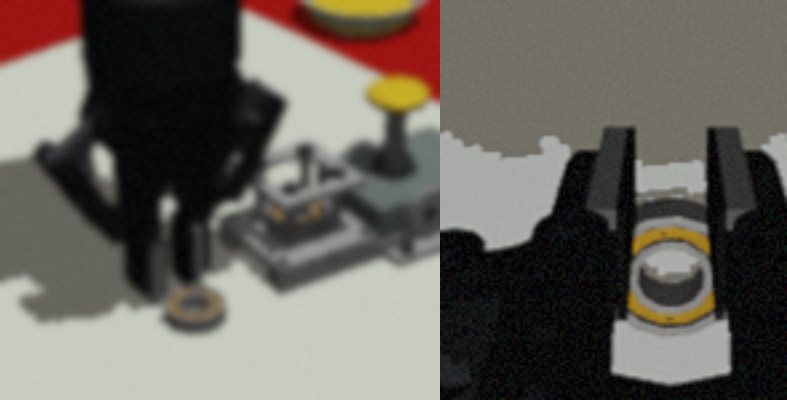

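The bearing sits centred in the cradle and is moving with the fingers at negligible force. I'll continue.

>>> step_arm:
  rows: [0.18,-0.1,0,0,0,0.18,-0.25,0,0,0,0.18,-0.4,0,0,0,0.18,-0.55,0,0,0,0.18,-0.7,0,0,0,0.18,-0.85,0,0,0,0.18,-1.0,0,0,0,0.18,-1.15,0,0,0,0.18,-1.3,0,0,0,0.18,-1.4,0,0,0,0.18,-1.5,0,0,0,0.18,-1.5,0,0,0]

```text
clock: 15.92
position: [0.5127, -0.0509, -0.0284]
tool_rot: [[0.128, 0.992, -0.0], [0.992, -0.128, -0.0], [-0.0, -0.0, -1.0]]
ft_force: [0.4, 0.4, 0.2]
gripper_width: 0.181
```

```bash
python3 - <<'E'
from h import *
st()
a=snap('side','side13')['pixels'][:,:,::-1]
b=snap('wrist','w13')['pixels'][:,:,::-1]
cv2.imwrite('pics/s13.png',np.hstack([cv2.resize(a[150:330,180:345],(412,450),interpolation=cv2.INTER_CUBIC),cv2.resize(b[180:330,170:300],(385,450))]))
E
```

```text
t 15.925 p [ 0.5127 -0.0509 -0.0284] F [0.4 0.4 0.2] w 0.181 xang 82.65721865825154 q6 1.4370682572735256
```

View pics/s13.png

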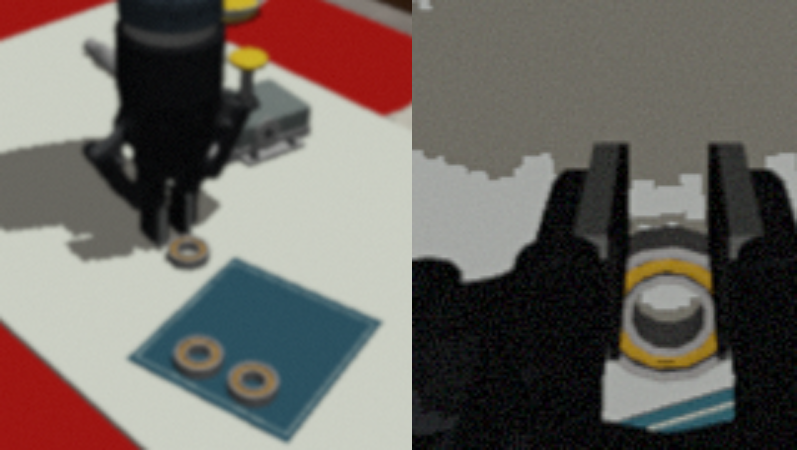

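>>> step_arm:
  rows: [0.18,-0.1,0,0,0,0.18,-0.25,0,0,0,0.18,-0.4,0,0,0,0.18,-0.55,0,0,0,0.18,-0.7,0,0,0,0.18,-0.85,0,0,0,0.18,-1.0,0,0,0,0.18,-1.15,0,0,0,0.18,-1.3,0,0,0,0.18,-1.38,0,0,0,0.18,-1.42,0,0,0,0.18,-1.42,0,0,0]

```text
clock: 17.52
position: [0.5018, -0.1351, -0.0284]
tool_rot: [[0.127, 0.992, -0.0], [0.992, -0.127, 0.0], [0.0, -0.0, -1.0]]
ft_force: [-0.1, 0.2, 0.6]
gripper_width: 0.181
```

```bash
python3 - <<'E'
from h import *
st()
a=snap('side','side14')['pixels'][:,:,::-1]
cv2.imwrite('pics/s14.png',cv2.resize(a[220:330,220:345],(750,660)[:2],interpolation=cv2.INTER_CUBIC)[:600])
print(ray(load('side13'),255.,249,.015))
E
```

```text
t 17.525 p [ 0.5018 -0.1351 -0.0284] F [-0.1  0.2  0.6] w 0.181 xang 82.67955301385729 q6 1.274065509711539
[ 0.50844205 -0.0780233   0.015     ]
```

View pics/s14.png

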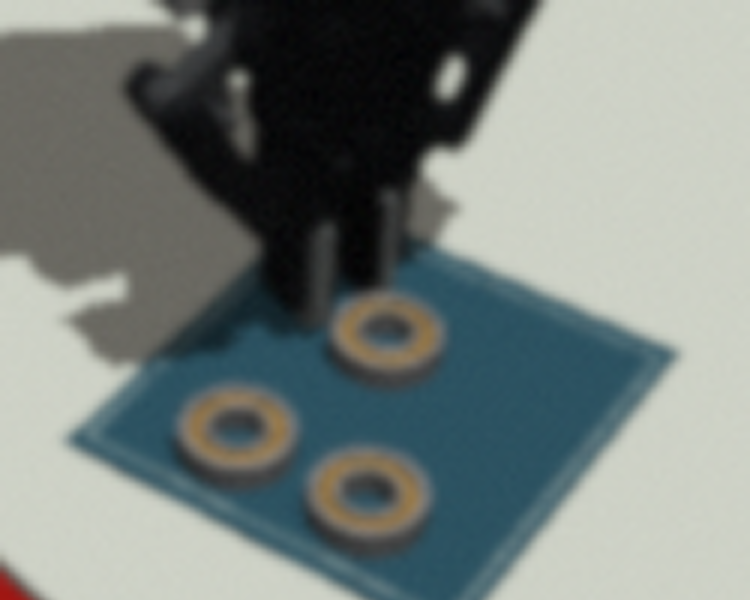

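```bash
python3 - <<'E'
from h import *
c=load('side14')
def p(x,y,z=.015): return ray(c,(x+.5)/6-.5+220,(y+.5)/6-.5+220,z)
b=p(386,328);print(b,'checked',p(238,427),p(369,492))
a=np.radians(12.4);d=b[:2]-[.4845,-.1702];print(d[0]*np.cos(a)+d[1]*np.sin(a),-d[0]*np.sin(a)+d[1]*np.cos(a))
E
```

```text
[ 0.49830279 -0.16026282  0.015     ] checked [ 0.44056986 -0.16125582  0.015     ] [ 0.4494946  -0.20092198  0.015     ]
0.015614665054070595 0.006741425222247996
```

The bearing is at sheet (+16, +7) mm, well inside the limits, and the checked bearings haven't moved beyond measurement error. I back straight off along +x and then raise.

>>> step_arm:
  rows: [0.18,0.08,0,0,0,0.18,0.2,0,0,0,0.18,0.4,0,0,0,0.18,0.5,0,0,0,0.18,0.5,0,-0.5,0,0.18,0.5,0,-1.2,0,0.18,0.5,0,-2.0,0,0.18,0.5,0,-2.6,0,0.18,0.5,0,-2.6,0]

```text
clock: 18.7
position: [0.5071, -0.1054, 0.1303]
tool_rot: [[0.127, 0.992, 0.005], [0.992, -0.127, -0.002], [-0.001, 0.005, -1.0]]
ft_force: [1.2, -0.6, -0.8]
gripper_width: 0.178
```

```bash
python3 - <<'E'
from h import *
st();print(delta([.25,.45,.15]))
E
```

```text
t 18.7 p [ 0.5071 -0.1054  0.1303] F [ 1.2 -0.6 -0.8] w 0.178 xang 82.7157408157033 q6 1.3309685072406863
[ 8.63776427 -5.4230134  -0.36688611]
```

Moving the arm clear for an unobstructed top view.

>>> step_arm:
  rows: [0.18,0.7,-0.5,-0.6,0,0.18,1.4,-0.9,-0.8,0,0.18,2.1,-1.4,-0.8,0,0.18,2.8,-1.8,-0.8,0,0.18,3.5,-2.2,-0.8,0,0.18,4.2,-2.6,-0.8,0,0.18,4.9,-3.1,-0.8,0,0.18,5.6,-3.5,-0.8,0,0.18,6.3,-4.0,-0.8,0,0.18,7.0,-4.4,-0.8,0,0.18,7.8,-4.9,-0.8,0,0.18,8.5,-5.4,-0.8,0]

```text
clock: 20.2
position: [0.2477, 0.4433, 0.1744]
tool_rot: [[0.127, 0.992, -0.001], [0.992, -0.127, -0.001], [-0.001, -0.001, -1.0]]
ft_force: [0.9, -0.3, 1.1]
gripper_width: 0.182
```

```bash
python3 - <<'E'
from h import *
st()
b=snap('top','top15')['pixels'][:,:,::-1]
cv2.imwrite('pics/t15.png',cv2.resize(b,(800,600),interpolation=cv2.INTER_CUBIC))
cv2.imwrite('pics/cs15.png',cv2.resize(b[195:285,290:380],None,fx=6,fy=6,interpolation=cv2.INTER_CUBIC))
E
```

```text
t 20.2 p [0.2477 0.4433 0.1744] F [ 0.9 -0.3  1.1] w 0.182 xang 82.71547475601369 q6 2.593927141974874
```

View pics/t15.png

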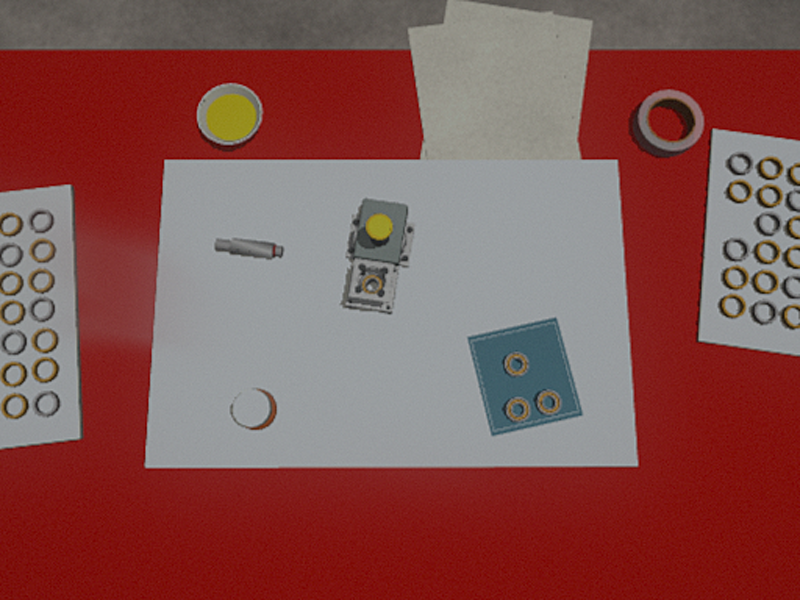

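View pics/cs15.png

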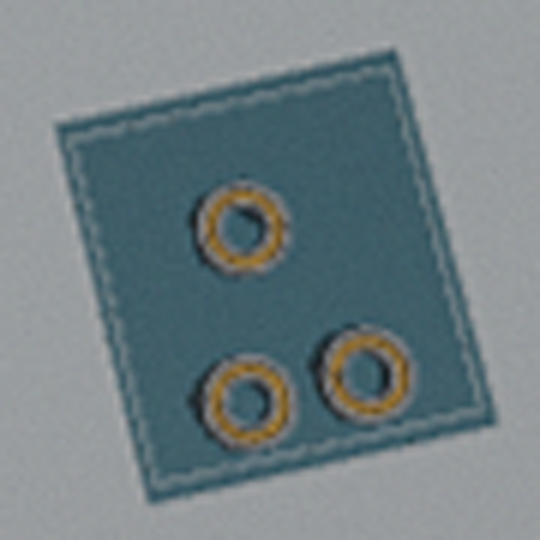

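The fed bearing lies at crop (242,228), well inside the sheet. The checked bearings are at the same pixels as before, (248,403) and (365,375). The cap, jar and gauge look unchanged.

```bash
python3 - <<'E'
from h import *
c=load('top15');b=ray(c,(242.5)/6-.5+290,228.5/6-.5+195,.015)
a=np.radians(12.4);d=b[:2]-[.4845,-.1702];print(b,d[0]*np.cos(a)+d[1]*np.sin(a),-d[0]*np.sin(a)+d[1]*np.cos(a))
print(arm.sign_off())
E
```

```text
[ 0.49838305 -0.15830561  0.015     ] 0.016113338314570617 0.00863574366748564
the job is handed in; nothing more can be done
None
```

I pressed the plunger once to its stop (17.6 N) and let it rise. One bearing was fed out, and I slid it sideways onto the sheet with the two slightly open fingertips. The job is handed in at about 20 s of the 48 s allowed; no verdict was reported.

**Last checks, from the top view:**
- **Fed bearing:** it lies flat at about (+16, +9) mm in the sheet frame, well inside the ±50 / ±45 mm limits. The side view gave (+16, +7) mm.
- **Feeder:** the plunger is up. One bearing came out and the next ones are still in the magazine.
- **Other objects:** the checked bearings, jar and gauge show no visible movement in the picture.
- **Arm:** it is clear of everything.

**One disagreement:** the real fingertips sat about 38 mm above the reported TCP. I noticed this in the pictures and confirmed it by contact. The cap was touched at a reported z of 0.048 instead of 0.086, and the board at −0.031 instead of 0.006. I set the working heights from those contacts.

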